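# Hold a bevelled skirting offcut in the marking board

## Task

Lay the dark walnut offcut on the grey marking board with its bevel towards the robot, its straight back flat against the metal fence and its left end butted against the orange stop block. Then hold it there for marking: with one firm diagonal push, down and back at once, press it against fence and board together, and finish still pushing, without letting go. Leave the tape measure, glue stick, paint pot and pale wood sample where they are.

Things in the scene. Friction and masses are not known exactly. Their poses are not given: they have to be found in the camera images.
- offcut: loose dark walnut skirting offcut, 48 (x) x 60 (y) x 28 mm (z), about 0.09 kg. Origin: centre of its underside; x to its straight back, y along its length, z up. Its front (-x) is upright for the lowest 12 mm, then a 45 degree bevel leans back from (x -24, z 12) to (x -8, z 28) mm. Back and ends are plain upright faces: grip it by its two ends (60 mm apart). Pale line across the top
- offcut_bevel (a point): middle of the offcut's sloping face, at (-16, 0, 20) mm in the offcut's frame; axes as the offcut's
- offcut_corner (a point): lower back left corner of the offcut, at (24, 30, 0) mm in the offcut's frame; axes as the offcut's
- marking_board: marking board fixed to the desk. Origin: centre of its underside on the desk; x away from the robot to the fence, y left to the stop block, z up. Its grey bed is 160 (x) x 190 (y) mm, top 15 mm above the desk
- bed: the grey bed of the marking board, same frame as marking_board. Friction of the offcut on it is 0.45 to 0.75 and takes up that share of the downward push, so push more towards the fence than down: about 13 N back and 6 N down is ample
- fence: aluminium fence along the far side of the board, same frame as marking_board: inner face at x = 45 mm, 20 mm thick, 190 mm long, its top 26 mm above the bed; fixed
- stop_block: orange stop block at the left end, same frame as marking_board: inner face at y = 50 mm, 22 mm wide, reaching from the fence to x = -15 mm, its top 24 mm above the bed; fixed
- board_corner (a point): point on the bed's top where fence face and stop face meet, at (45, 50, 15) mm in the board's frame; axes as the board's. The offcut's lower back left corner belongs here
- tape_measure: yellow tape measure standing behind the board, 33x80x61 mm, origin under its middle; leave alone
- glue_stick: red and yellow glue stick standing behind the board, 27 mm across, 92 mm high, origin under its middle; leave alone
- paint_pot_4: small paint pot with ochre label, left of the board, 53 mm across, 61 mm high, origin under its middle; leave alone
- wood_sample_2: pale flat wood sample without bevel, 48x110x13 mm, at the far right, origin under its middle; leave alone
There are look-alikes about, which are no part of the job. What is shaped like the offcut but blue or red is not meant.

How it is judged:
By the outcome, as a careful person would: the job done as asked, in the order asked, and still so for the second after the job is handed in, while the arm keeps its last pose, push and grip.
It also fails if it takes over 58 s, if anything falls off the work surface, if the arm or the gripper's body presses on something with over 40 N, if the wrist force passes 120 N, or if a joint passes its speed limit or range.

## Robot

A 7-joint arm with a two-finger parallel gripper is mounted at the origin on a cart in front of the work surface, level with it; the furniture and walls round the work are solid. World frame = base frame: x ahead of the robot, y to its left, z up, the work surface at z = 0. Lengths are in m, angles in rad, forces in N, time in s.
With the tool pointing down it reaches from about 0.4 to 0.925 m from the base axis. Payload 5.6 kg.
Tool frame: the origin (TCP) lies midway between the tips of the shut fingers; the grasp point (between the pads) lies 19 mm behind it; z points along the fingers, y is the line along which they close (so a half turn about z gives the same grasp; the last joint's range is limited). The gripper opens to 85 mm and grips with 20 to 120 N. Pads are 22 mm wide; open, the fingers measure 114 mm over their backs; the gripper's body (76 mm by 85 mm) begins 54 mm behind the grasp point. The pads swing forward as they close: fully open they stand 13 mm farther back than shut.
Start: joints at [-1.205, 0.468, -0.012, 1.603, 0.006, 1.071, -0.056], TCP at [0.258, 0.596, 0.231] pointing down, gripper open.
Joint ranges: [-2.53, 2.53], [-0.31, 2.02], [-1.57, 1.55], [0.28, 2.44], [-1.29, 4.43], [0.15, 1.84], [-2.92, 2.92]. Speed limits (rad/s): [2.57, 2.57, 3.14, 3.14, 3.14, 3.14, 3.14].

## Interface

Orientations are given as a rotation vector (axis times angle).
In Python, from plant import status, eyes, robot gives the robot as it stands.
- The arm moves only by the tool step_arm, never from a script. Its argument "targets" is a list that holds one entry, the list of rows, each a list of 6 numbers: the shift along the tool's x, y, z in m, then the turn, a rotation vector about the tool's x, y, z in degrees. In form: [[[tx, ty, tz, wx, wy, wz], ...]]. A call has 1 to 12 rows; each row is the pose to reach, as a shift and turn from the pose commanded when the call began, along the tool's axes at that moment; what a row does not reach only later rows make up. A row lasts 1/10 s, in which the tool goes at most 50 mm and 8.59 degrees, less where a joint would pass 70% of its speed; a pose out of reach is approached as far as the arm can. A call with a gripper value outside its range is refused whole. "hand" is the opening, from -1 (shut) to 1 (fully open), set as the call begins (left out, the last holds). The fingers move at their own pace and stop on an object; "newtons" is the grip in N (left out, the last holds). Time passes only in rows, so rows that repeat a pose let the fingers close. It gives the time, the measured TCP pose, the force, the opening and the grip force at its end, in the units of the state.
- status.sense(): the state, without advancing time (a new reading comes with each control period).
- eyes.snapshot(name): name is "side" or "top" or "wrist"; returns a dict with "pixels" (400x640x3 uint8, red, green, blue), "camera_matrix" (3x3 intrinsics, pixels), "R" (3x3) and "t" (3): a world point X has camera coordinates R X + t. Camera axes: x right, y down, z forward; pixel columns grow to the right and rows downward; lengths in m; the calibration is good to about 2 mm. A picture is of the moment at which its call begins. There is no depth.
- robot.close_job(): hands the job in; it is judged then, once.
The state is a dict: "clock": time; "joint_pos": joint angles; "joint_velocities": joint speeds; "joint_efforts": joint torques, N m; "tool_pos": TCP position; "tool_rot": TCP orientation; "force": force on the tool from outside, world axes, zero at the start; "ft_torque": the same for the moment, N m; "grip_width": finger opening in m; "finger_force": force on a finger pad.
Only numpy, scipy, OpenCV 4.12 (cv2) and the standard library are available. Lean on these libraries where they do the work, as an engineer would, in place of code of your own. Each camera call takes 0.05 s, during which the arm holds its last target. There are 200 camera calls.

## Working session

There is one attempt and no reset: what is moved stays moved. The work goes in short steps, Python scripts to look and compute and a tool call to move; the robot and the scene stay as the last step left them, time stands still between calls to the robot, and variables do not carry over. Pictures are saved under pics/ and viewed, at most 10 in all, crops included, and the job is handed in when it is done.

Besides the shell and the picture viewer there is one more tool, called after "Emit:" as name(argument=value, ...) on one line, values as JSON. step_arm: Moves the arm, as the interface text tells. Its arguments: {"type":"object","properties":{"targets":{"type":"array"},"hand":{"type":"number"},"newtons":{"type":"number"}},"required":["targets"]}

```bash
mkdir -p pics; ls; python3 - <<'E'
from plant import status, eyes, robot
import cv2,json,numpy as np
s=status.sense();print(s)
for n in("top","side"):
    d=eyes.snapshot(n);cv2.imwrite(f"pics/{n}0.png",d["pixels"][:,:,::-1])
    print(n,d["camera_matrix"],d["R"],d["t"])
E
```

```text
pics
{'clock': 0.0, 'joint_pos': array([-1.20498001,  0.46836124, -0.01162721,  1.60363226,  0.0060024 ,
        1.07139458, -0.05627454]), 'joint_velocities': array([ 4.95716205e-05,  4.27171890e-04, -1.77916967e-04,  3.24856268e-04,
       -6.99486190e-04,  2.00840676e-03,  6.65957579e-04]), 'joint_efforts': array([-1.65962228e-04, -5.32398355e+01,  2.12407520e-02, -2.51306731e+01,
        1.14351895e-02,  7.95100437e-03,  8.84009239e-06]), 'tool_pos': array([0.25821758, 0.59589943, 0.2303451 ]), 'tool_rot': array([-6.37678620e-01, -3.07594321e+00,  2.73872592e-03]), 'force': array([-0.36397773,  0.87155092,  0.16573369]), 'ft_torque': array([-0.01816309, -0.06158756, -0.04537626]), 'finger_force': 0.0, 'grip_width': 0.08537084102884833}
top [[389.87700103   0.         320.97691899]
 [  0.         389.87700103 195.36410333]
 [  0.           0.           1.        ]] [[-0.01639549 -0.99981812 -0.00974241]
 [-0.99654388  0.01713382 -0.08128183]
 [ 0.08143397  0.00837609 -0.99664354]] [-0.10174016  0.61217529  1.1815353 ]
side [[406.78513909   0.         314.21999227]
 [  0.         406.78513909 192.90630886]
 [  0.           0.           1.        ]] [[ 0.98923368 -0.14630056 -0.00358744]
 [-0.06545276 -0.42037772 -0.90498536]
 [ 0.13089178  0.89547681 -0.42542757]] [-0.60484982  0.03935358  1.44611825]
```

View pics/top0.png

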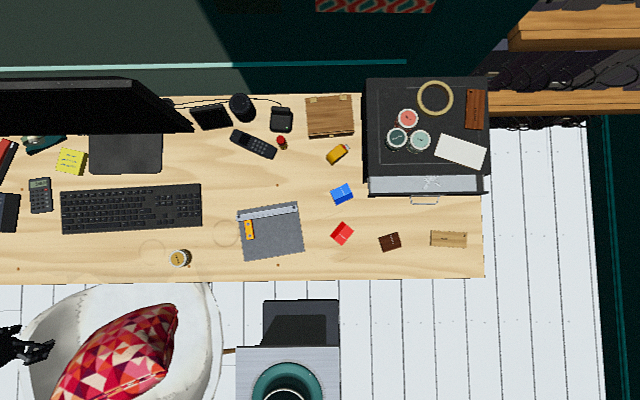

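View pics/side0.png

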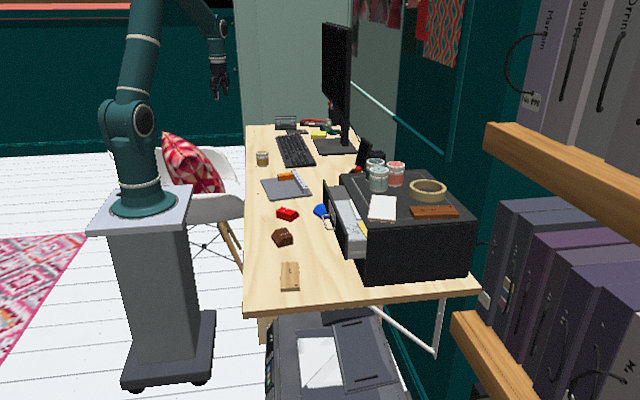

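The top view shows the board around (270,232), with its fence along the far edge and the orange stop at (249,230). The walnut offcut is at (389,241), the red decoy at (342,233) and the blue one at (342,194). I'll enlarge the work area.

```bash
cat > h.py <<'E'
import numpy as np, cv2
from scipy.spatial.transform import Rotation as Ro
def back(d,uv,z):
    K,R,t=d["camera_matrix"],np.array(d["R"]),np.array(d["t"])
    c=-R.T@t; r=R.T@np.linalg.inv(K)@np.array([*uv,1.]); return c+r*(z-c[2])/r[2]
def proj(d,P):
    q=np.asarray(P)@np.array(d["R"]).T+np.array(d["t"]); q=q@np.array(d["camera_matrix"]).T; return q[:,:2]/q[:,2:]
E
python3 - <<'E'
from plant import eyes
from h import *
d=eyes.snapshot("top");im=d["pixels"][:,:,::-1].copy()
a=cv2.resize(im[195:265,228:312],None,fx=7,fy=7,interpolation=cv2.INTER_CUBIC)
b=cv2.resize(im[227:257,374:404],None,fx=7,fy=7,interpolation=cv2.INTER_CUBIC)
o=np.zeros((490,588+210,3),np.uint8);o[:,:588]=a;o[:210,588:]=b
cv2.imwrite("pics/crop.png",o)
print(back(d,(389,241),.02),back(d,(270,232),.015))
E
```

```text
[ 0.46660225 -0.31847566  0.02      ] [0.50001836 0.04783331 0.015     ]
```

View pics/crop.png

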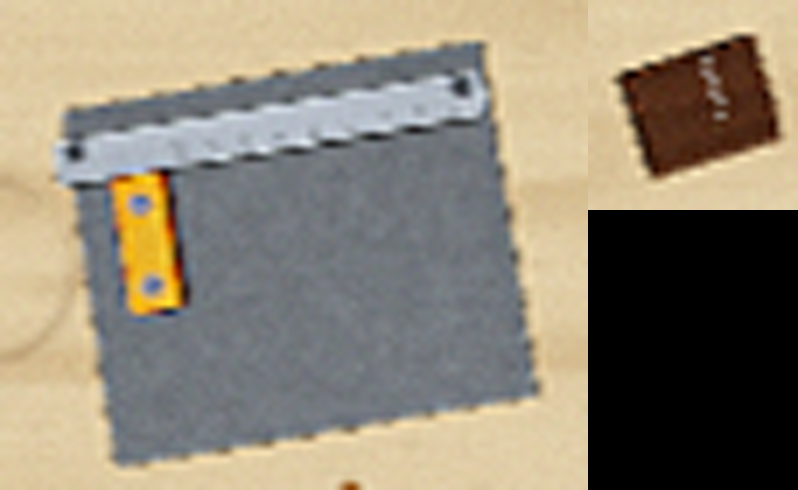

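The offcut's pale line starts at its far edge and stops about two thirds of the way forward, so the bevel already faces the robot. Its yaw is about +15°, and the board's about +10°. Next I move over the board and look with the wrist camera.

```bash
cat >> h.py <<'E'
def tool(yaw,tilt=0):
    "R of tool pointing down, tool y at yaw deg from world y; tilt about tool y (deg)"
    a=np.radians(yaw); y=np.array([-np.sin(a),np.cos(a),0]); x=np.array([-np.cos(a),-np.sin(a),0])
    return Ro.from_matrix(np.c_[x,y,[0,0,-1]])*Ro.from_euler('y',tilt,degrees=True)
def delta(s,p,R,R0=None,p0=None):
    R0=Ro.from_rotvec(s["tool_rot"]) if R0 is None else R0
    p0=s["tool_pos"] if p0 is None else p0
    return R0.inv().apply(np.asarray(p)-p0).round(4),(R0.inv()*R).as_rotvec(degrees=True).round(2)
E
python3 - <<'E'
from plant import status
from h import *
s=status.sense();print(delta(s,[.45,.05,.25],tool(9.7)))
print(Ro.from_rotvec(s["tool_rot"]).as_matrix().round(3))
E
```

```text
(array([-0.393 , -0.4248, -0.0188]), array([-8.000e-02, -2.000e-02, -3.313e+01]))
[[-0.918  0.398 -0.   ]
 [ 0.398  0.918 -0.001]
 [-0.    -0.001 -1.   ]]
```

Emit:
step_arm(targets=[[[-0.393, -0.425, -0.019, 0, 0, -33], [-0.393, -0.425, -0.019, 0, 0, -33], [-0.393, -0.425, -0.019, 0, 0, -33], [-0.393, -0.425, -0.019, 0, 0, -33], [-0.393, -0.425, -0.019, 0, 0, -33], [-0.393, -0.425, -0.019, 0, 0, -33], [-0.393, -0.425, -0.019, 0, 0, -33], [-0.393, -0.425, -0.019, 0, 0, -33], [-0.393, -0.425, -0.019, 0, 0, -33], [-0.393, -0.425, -0.019, 0, 0, -33], [-0.393, -0.425, -0.019, 0, 0, -33], [-0.393, -0.425, -0.019, 0, 0, -33]]], hand=1, newtons=40)

```text
clock: 1.35
tool_pos: [0.4507, 0.0462, 0.2506]
tool_rot: [-0.255, 3.13, -0.001]
force: [-0.1, 1.0, 0.2]
grip_width: 0.0857
finger_force: 0.0
```

```bash
python3 - <<'E'
from plant import eyes,status
from h import *
s=status.sense();print(s["clock"],s["tool_pos"],s["force"])
d=eyes.snapshot("wrist");im=d["pixels"][:,:,::-1].copy();cv2.imwrite("pics/w1.png",im)
np.savez("w1.npz",**d)
print(s["tool_rot"],-d["R"].T@d["t"],d["R"],d["camera_matrix"])
print(delta(s,[.44,-.31,.25],tool(15)))
E
```

```text
1.35 [0.45069149 0.04619365 0.25060054] [-0.09903684  0.9900403   0.21592872]
[-2.55066952e-01  3.13047522e+00 -1.11629983e-03] [0.38420562 0.03541314 0.39312438] [[-0.16120416  0.98691982 -0.00157609]
 [ 0.95152165  0.15584568  0.26517669]
 [ 0.26195376  0.0412479  -0.96419855]] [[285.72201669   0.         312.24000078]
 [  0.         285.72201669 197.52792232]
 [  0.           0.           1.        ]]
(array([ 0.0682, -0.3498,  0.0008]), array([-0.05,  0.04, -5.68]))
```

View pics/w1.png

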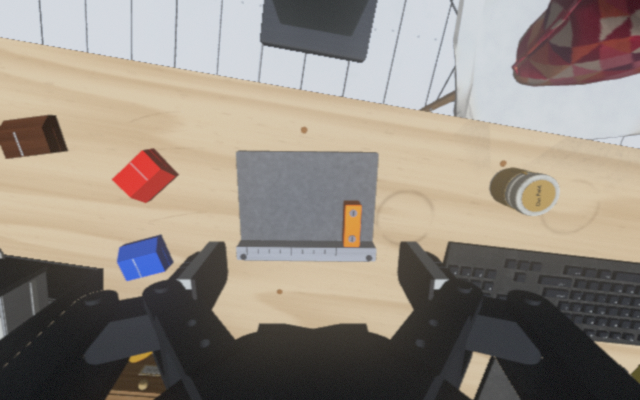

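The wrist view shows the board upright, with its near corners at (237,152) and (376,153). The stop block is at (344–361, 203–247), the fence at rows 242–262 and the offcut at (32,137). I'll fit the board outline and move on to the offcut.

```bash
cat > board.py <<'E'
from h import *
def edges(g,cols,r0,r1,vert):
    "subpixel strongest gradient along a search line"
    out=[]
    for c in cols:
        l=g[r0:r1,c] if vert else g[c,r0:r1]
        e=np.abs(np.gradient(l)); k=e.argmax(); w=slice(max(k-2,0),k+3); m=(np.arange(len(l))[w]*e[w]).sum()/e[w].sum()+r0
        out.append((c,m) if vert else (m,c))
    return np.array(out)
def line(P):  # robust line dir+point
    vx,vy,x,y=cv2.fitLine(P.astype(np.float32),cv2.DIST_HUBER,0,.01,.01).ravel();return np.array([vx,vy]),np.array([x,y])
E
python3 - <<'E'
from board import *
d=dict(np.load("w1.npz"));im=d["pixels"].astype(float);g=im[:,:,0]-im[:,:,2] # red-blue: wood vs grey
F=edges(g,range(245,371,3),143,162,True);L=edges(g,range(158,230,3),228,247,False);Rr=edges(g,range(158,195,3),367,386,False)
W=lambda P,z:np.array([back(d,p,z)[:2] for p in P])
f=W(F,.015);l=W(L,.015);r=W(Rr,.015)
for n,P in(("front",f),("left",l),("right",r)):
    v,q=line(P);print(n,np.degrees(np.arctan2(v[1],v[0])),q,np.abs((P-q)@[-v[1],v[0]]).max())
v,_=line(f);v=v*np.sign(v[1]);th=np.arctan2(-v[0],v[1]);ex=np.array([np.cos(th),np.sin(th)]);ey=np.array([-ex[1],ex[0]])
bx=np.median(f@ex)+.08;by=(np.median(l@ey)+np.median(r@ey))/2
print("yaw",np.degrees(th),"width",np.median(r@ey)-np.median(l@ey),"origin",bx*ex+by*ey)
o=bx*ex+by*ey; print("corner",o+.045*ex+.05*ey)
# checks: orange inner edges (top z=.039), fence inner top edge (z=.041)
S=edges(g,range(208,238,3),336,352,False);s=W(S,.039)-o;print("stop y",np.median(s@ey))
b=im[:,:,2];q=edges(im.sum(2),range(250,335,4),232,250,True);print("fence x at z15,z41",[np.median((W(q,z)-o)@ex) for z in(.015,.041)])
m=(im[:,:,0]-im[:,:,2]>12)&(im[:,:,0]<110);print(m[100:170,:75].sum())
E
```

```text
front -81.32775 [0.42585734 0.03358455] 0.0002836837157693026
left 8.645571 [ 0.4978581  -0.04975989] 0.00015345519925124602
right 8.824501 [0.4459503  0.13247061] 0.00013910088260018626
yaw 8.672241 width 0.18799754561454524 origin [0.50483057 0.04638073]
corner [0.541777   0.10259427]
stop y 0.04928584284094911
fence x at z15,z41 [np.float64(0.05728590609181361), np.float64(0.045033794208178796)]
2136
```

Emit:
step_arm(targets=[[[0.068, -0.35, 0, 0, 0, -5.7], [0.068, -0.35, 0, 0, 0, -5.7], [0.068, -0.35, 0, 0, 0, -5.7], [0.068, -0.35, 0, 0, 0, -5.7], [0.068, -0.35, 0, 0, 0, -5.7], [0.068, -0.35, 0, 0, 0, -5.7], [0.068, -0.35, 0, 0, 0, -5.7], [0.068, -0.35, 0, 0, 0, -5.7], [0.068, -0.35, 0, 0, 0, -5.7]]])

```text
clock: 2.3
tool_pos: [0.4405, -0.3075, 0.2498]
tool_rot: [0.412, -3.113, -0.0]
force: [-0.6, 0.6, -0.3]
grip_width: 0.0856
finger_force: 0.0
```

```bash
python3 - <<'E'
from plant import eyes,status
from h import *
s=status.sense();print(s["clock"],s["tool_pos"],s["tool_rot"])
d=eyes.snapshot("wrist");np.savez("w2.npz",**d)
im=d["pixels"][:,:,::-1];u,v=proj(d,[[.467,-.318,.02]])[0].astype(int);print(u,v)
cv2.imwrite("pics/w2.png",cv2.resize(im[v-50:v+50,u-60:u+60],None,fx=6,fy=6,interpolation=cv2.INTER_CUBIC))
E
```

```text
2.3 [ 0.44050065 -0.30746496  0.24984139] [ 4.12036183e-01 -3.11338683e+00 -4.54867334e-06]
299 189
```

View pics/w2.png

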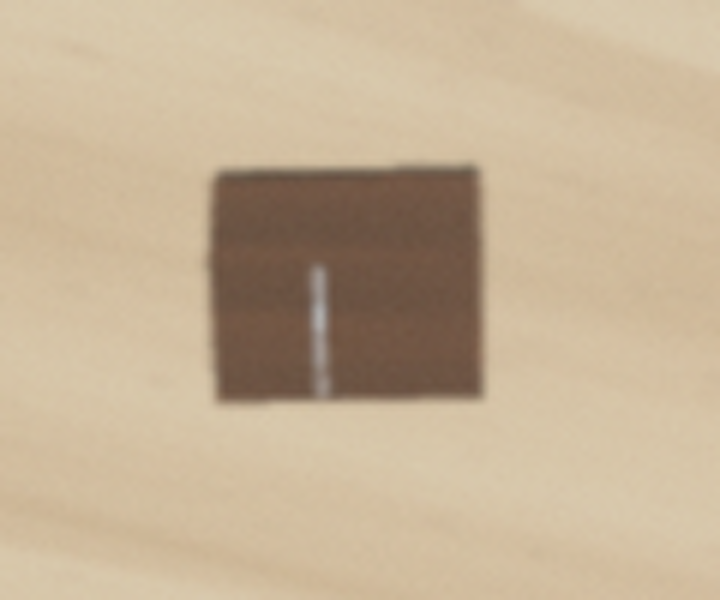

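From close up, the bevel (the shaded band at the top of the crop) faces the robot and the white line reaches the back edge. The crop outline runs (215,170)–(480,400). Next I fit the offcut's pose by matching its silhouette.

```bash
cat > fit.py <<'E'
from h import *
from scipy.optimize import minimize
V=np.array([[x,y,z] for y in(-.03,.03) for x,z in((-.024,0),(-.024,.012),(-.008,.028),(.024,.028),(.024,0))])
def fit(d,x0,z0=0.):
    im=d["pixels"].astype(float);p0=proj(d,[[x0[0],x0[1],z0+.015]])[0].astype(int)
    a=p0-50;c=im[a[1]:a[1]+100,a[0]:a[0]+100];S=8
    m=(c[:,:,0]-c[:,:,2]>5)&(c.max(2)<150)
    n,lab,st,ce=cv2.connectedComponentsWithStats(m.astype(np.uint8));k=1+st[1:,4].argmax()
    m=cv2.morphologyEx((lab==k).astype(np.uint8),cv2.MORPH_CLOSE,np.ones((5,5)))
    def cost(q):
        P=V@Ro.from_euler('z',q[2]).as_matrix().T+[q[0],q[1],z0]
        h=cv2.convexHull((((proj(d,P)-a+.5)*S-.5)).astype(np.float32)).round().astype(np.int32)
        r=np.zeros((100*S,100*S),np.float32);cv2.fillPoly(r,[h],1.);r=cv2.resize(r,(100,100),interpolation=cv2.INTER_AREA)
        return np.abs(r-m).sum()
    b=min((minimize(cost,[x0[0],x0[1],t],method="Nelder-Mead",options=dict(initial_simplex=np.array([[x0[0],x0[1],t]]*4)+np.vstack([np.zeros(3),np.diag([.006,.006,.1])]))) for t in x0[2]+np.array([-.05,.05])),key=lambda r:r.fun)
    return b.x,b.fun,m.sum()
E
python3 - <<'E'
from plant import status
from fit import *
d=dict(np.load("w2.npz"));q,c,n=fit(d,[.467,-.318,.262]);print(q,np.degrees(q[2]),c,n)
s=status.sense();a=q[2];g=q[:2]+.005*np.array([np.cos(a),np.sin(a)])
for z in(.08,.003):print(delta(s,[*g,z],tool(np.degrees(a))))
E
```

```text
[ 0.46491217 -0.32313474  0.27222007] 15.5970608986414 76.078125 1707
(array([-0.0235, -0.0234,  0.1697]), array([ 0.07, -0.04, -0.35]))
(array([-0.0235, -0.0235,  0.2467]), array([ 0.07, -0.04, -0.35]))
```

Emit:
step_arm(targets=[[[-0.023, -0.0235, 0.05, 0, 0, -0.4], [-0.0235, -0.0235, 0.1, 0, 0, -0.4], [-0.0235, -0.0235, 0.15, 0, 0, -0.4], [-0.0235, -0.0235, 0.17, 0, 0, -0.4], [-0.0235, -0.0235, 0.19, 0, 0, -0.4], [-0.0235, -0.0235, 0.21, 0, 0, -0.4], [-0.0235, -0.0235, 0.225, 0, 0, -0.4], [-0.0235, -0.0235, 0.24, 0, 0, -0.4], [-0.0235, -0.0235, 0.247, 0, 0, -0.4], [-0.0235, -0.0235, 0.247, 0, 0, -0.4]]])

```text
clock: 3.35
tool_pos: [0.4698, -0.322, 0.0026]
tool_rot: [0.429, -3.111, -0.002]
force: [-0.2, 0.1, -0.5]
grip_width: 0.0853
finger_force: 0.0
```

Emit:
step_arm(targets=[[[0, 0, 0, 0, 0, 0], [0, 0, 0, 0, 0, 0], [0, 0, 0, 0, 0, 0], [0, 0, 0, 0, 0, 0], [0, 0, 0, 0, 0, 0], [0, 0, 0, 0, 0, 0], [0, 0, 0, 0, 0, 0], [0, 0, 0, 0, 0, 0]]], hand=-1, newtons=40)

```text
clock: 4.15
tool_pos: [0.4708, -0.3232, 0.0043]
tool_rot: [-0.428, 3.111, -0.001]
force: [0.2, -0.4, 6.4]
grip_width: 0.059
finger_force: 44.3
```

Gripped at 59 mm, which fits. Now I lift and work out the move to the board.

Emit:
step_arm(targets=[[[0, 0, -0.03, 0, 0, 0], [0, 0, -0.06, 0, 0, 0], [0, 0, -0.1, 0, 0, 0], [0, 0, -0.1, 0, 0, 0]]])

```text
clock: 4.55
tool_pos: [0.4728, -0.3248, 0.1081]
tool_rot: [-0.427, 3.105, -0.008]
force: [1.1, -0.1, -0.2]
grip_width: 0.0592
finger_force: 43.9
```

```bash
cat >> h.py <<'E'
BO=np.array([.50483,.04638]);BY=8.7
def bw(x,y,z=None):
    a=np.radians(BY);p=BO+np.array([np.cos(a)*x-np.sin(a)*y,np.sin(a)*x+np.cos(a)*y]);return [*p,z]
def wb(p):
    a=np.radians(BY);q=np.asarray(p)[:2]-BO;return np.array([np.cos(a)*q[0]+np.sin(a)*q[1],-np.sin(a)*q[0]+np.cos(a)*q[1]])
E
python3 - <<'E'
from plant import status
from h import *
s=status.sense();print(s["tool_pos"],s["force"],s["grip_width"],s["finger_force"])
for z in(.1,.021):print(delta(s,bw(.018+.0055,-.014,z),tool(BY)))
E
```

```text
[ 0.4727971  -0.32479971  0.10811179] [ 1.06157235 -0.05197055 -0.15636358] 0.05923246632014779 43.88918973505497
(array([-0.1526,  0.3321,  0.007 ]), array([-0.34,  0.4 ,  6.95]))
(array([-0.1521,  0.3326,  0.086 ]), array([-0.34,  0.4 ,  6.95]))
```

Emit:
step_arm(targets=[[[-0.153, 0.332, 0.005, 0, 0, 7], [-0.153, 0.332, 0.005, 0, 0, 7], [-0.153, 0.332, 0.005, 0, 0, 7], [-0.153, 0.332, 0.005, 0, 0, 7], [-0.153, 0.332, 0.005, 0, 0, 7], [-0.153, 0.332, 0.005, 0, 0, 7], [-0.153, 0.332, 0.005, 0, 0, 7], [-0.153, 0.332, 0.005, 0, 0, 7], [-0.153, 0.332, 0.005, 0, 0, 7], [-0.153, 0.332, 0.005, 0, 0, 7], [-0.153, 0.332, 0.005, 0, 0, 7]]])

```text
clock: 5.65
tool_pos: [0.5273, 0.0361, 0.0981]
tool_rot: [0.233, -3.132, 0.001]
force: [-0.2, -0.3, -1.4]
grip_width: 0.0592
finger_force: 43.8
```

```bash
python3 - <<'E'
from plant import status,eyes
from h import *
s=status.sense();print(s["tool_pos"],s["grip_width"],wb(s["tool_pos"]),s["force"])
print(delta(s,bw(.0235,-.014,.021),tool(BY)))
d=eyes.snapshot("wrist");cv2.imwrite("pics/w3.png",d["pixels"][100:400,120:500,::-1])
E
```

```text
[0.52729908 0.03613139 0.09809503] 0.059168566747917546 [ 0.02066033 -0.01352938] [-0.18075943 -0.26540524 -1.43528709]
(array([-0.0029, -0.0004,  0.0771]), array([-0.05, -0.04, -0.2 ]))
```

View pics/w3.png

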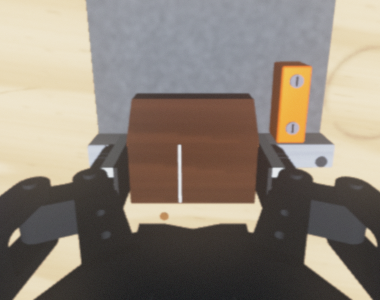

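The block is held level and square to the board, with the stop well clear on the right at about (290,105). Lowering it now.

Emit:
step_arm(targets=[[[-0.001, 0, 0.03, 0, 0, 0], [-0.001, 0, 0.05, 0, 0, 0], [-0.001, 0, 0.065, 0, 0, 0], [-0.001, 0, 0.073, 0, 0, 0], [-0.001, 0, 0.077, 0, 0, 0], [-0.001, 0, 0.079, 0, 0, 0], [-0.001, 0, 0.079, 0, 0, 0]]])

```text
clock: 6.4
tool_pos: [0.5292, 0.0383, 0.0198]
tool_rot: [-0.237, 3.132, 0.0]
force: [-0.5, 0.0, -0.4]
grip_width: 0.059
finger_force: 43.8
```

Emit:
step_arm(targets=[[[-0.003, 0, 0, 0, 0, 0], [-0.006, 0, 0, 0, 0, 0], [-0.006, 0, 0, 0, 0, 0]]])

```text
clock: 6.7
tool_pos: [0.5333, 0.0393, 0.0194]
tool_rot: [0.238, -3.129, -0.001]
force: [-4.4, 0.5, 3.2]
grip_width: 0.0591
finger_force: 44.3
```

It's touching the fence and the bed. Releasing, lifting, then shutting the fingers while moving to the right side.

Emit:
step_arm(targets=[[[0, 0, 0, 0, 0, 0], [0.002, 0, 0, 0, 0, 0], [0.002, 0, 0, 0, 0, 0], [0.002, 0, 0, 0, 0, 0], [0.002, 0, -0.02, 0, 0, 0], [0.002, 0, -0.05, 0, 0, 0], [0.002, 0, -0.08, 0, 0, 0], [0.002, 0, -0.08, 0, 0, 0]]], hand=1)

```text
clock: 7.5
tool_pos: [0.5356, 0.0392, 0.1029]
tool_rot: [-0.237, 3.125, 0.002]
force: [0.5, -0.6, -0.3]
grip_width: 0.0853
finger_force: 0.0
```

```bash
python3 - <<'E'
from plant import status,eyes
from fit import *
s=status.sense();print(s["tool_pos"],s["grip_width"],wb(s["tool_pos"]),s["force"])
d=eyes.snapshot("wrist");np.savez("w4.npz",**d);q,c,n=fit(d,[*bw(.021,-.014)[:2],.152],.015);print(wb(q),np.degrees(q[2]),c,n)
for y,z in((-.085,.1),(-.085,.025)):print(delta(s,bw(.025,y,z),tool(BY)))
E
```

```text
[0.53558312 0.03921926 0.10292569] 0.08528367797901305 [ 0.02931613 -0.01173009] [ 0.53696542 -0.56564077 -0.33990322]
[ 0.02124709 -0.01145053] 8.817180424024917 170.171875 5411
(array([ 0.0043, -0.0733,  0.0029]), array([ 0.02,  0.43, -0.04]))
(array([ 0.0048, -0.0733,  0.0779]), array([ 0.02,  0.43, -0.04]))
```

The block now sits at board (21.2, −11.5) mm with yaw 8.8°, so its back is flush with the fence. Next I push it 31.5 mm left.

Emit:
step_arm(targets=[[[0.007, -0.05, 0, 0, 0, 0], [0.007, -0.077, 0, 0, 0, 0], [0.007, -0.077, 0, 0, 0, 0], [0.007, -0.077, 0.02, 0, 0, 0], [0.007, -0.077, 0.04, 0, 0, 0], [0.007, -0.077, 0.06, 0, 0, 0], [0.007, -0.077, 0.072, 0, 0, 0], [0.007, -0.077, 0.078, 0, 0, 0], [0.007, -0.077, 0.078, 0, 0, 0]]], hand=-1)

```text
clock: 8.45
tool_pos: [0.5367, -0.0379, 0.0204]
tool_rot: [0.238, -3.131, -0.0]
force: [0.4, -0.5, 0.1]
grip_width: 0.0001
finger_force: 0.0
```

```bash
python3 - <<'E'
from plant import status
from h import *
s=status.sense();print(s["tool_pos"],s["grip_width"],wb(s["tool_pos"]),s["force"])
print(delta(s,bw(.022,-.03,.023),tool(BY)))
E
```

```text
[ 0.53674985 -0.03787355  0.02042456] 0.00013162289004231984 [ 0.01880831 -0.08811235] [ 0.44275921 -0.52143583  0.0683818 ]
(array([-0.0032,  0.0581, -0.0026]), array([ 0.01, -0.1 , -0.01]))
```

Emit:
step_arm(targets=[[[-0.003, 0.015, -0.002, 0, 0, 0], [-0.003, 0.025, -0.002, 0, 0, 0], [-0.003, 0.033, -0.002, 0, 0, 0], [-0.003, 0.04, -0.002, 0, 0, 0], [-0.003, 0.046, -0.002, 0, 0, 0], [-0.003, 0.052, -0.002, 0, 0, 0], [-0.003, 0.056, -0.002, 0, 0, 0], [-0.003, 0.056, -0.002, 0, 0, 0]]])

```text
clock: 9.25
tool_pos: [0.5317, 0.0184, 0.0232]
tool_rot: [0.239, -3.132, -0.001]
force: [-0.5, 0.3, 0.5]
grip_width: -0.0002
finger_force: 0.0
```

Emit:
step_arm(targets=[[[0, 0.003, 0, 0, 0, 0], [0, 0.005, 0, 0, 0, 0], [0, 0.007, 0, 0, 0, 0], [0, 0.007, 0, 0, 0, 0]]])

```text
clock: 9.65
tool_pos: [0.5307, 0.0249, 0.0233]
tool_rot: [0.238, -3.133, -0.0]
force: [0.9, 0.0, 0.4]
grip_width: 0.0
finger_force: 0.0
```

```bash
python3 - <<'E'
from plant import status,eyes
from fit import *
s=status.sense();print(s["tool_pos"],wb(s["tool_pos"]),s["force"])
d=eyes.snapshot("wrist");cv2.imwrite("pics/w5.png",d["pixels"][100:400,120:500,::-1])
E
```

```text
[0.53073192 0.02486678 0.02325163] [ 0.02234978 -0.02518363] [0.88134121 0.03310331 0.38851542]
```

View pics/w5.png

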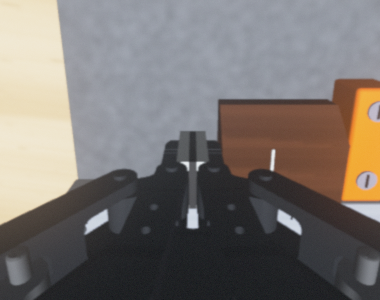

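The shut fingers sit at the block's right end, and the left end is nearly at the orange stop at (345,130). I'll creep further until the force rises.

Emit:
step_arm(targets=[[[0, 0.002, 0, 0, 0, 0], [0, 0.004, 0, 0, 0, 0], [0, 0.004, 0, 0, 0, 0]]])

```text
clock: 10.0
tool_pos: [0.5305, 0.0267, 0.0234]
tool_rot: [-0.236, 3.132, -0.003]
force: [0.4, -5.1, 0.7]
grip_width: -0.0
finger_force: 2.4
```

Emit:
step_arm(targets=[[[0, 0.002, 0, 0, 0, 0], [0, 0.003, 0, 0, 0, 0], [0, 0.003, 0, 0, 0, 0]]])

```text
clock: 10.3
tool_pos: [0.5305, 0.0268, 0.0235]
tool_rot: [-0.232, 3.131, -0.008]
force: [0.3, -10.8, 0.7]
grip_width: 0.0001
finger_force: 5.5
```

Butted against the stop. Backing off, lifting, then swinging round to the bevel with the tool tilted 45°.

Emit:
step_arm(targets=[[[0, -0.012, 0, 0, 0, 0], [0, -0.02, 0, 0, 0, 0], [0, -0.02, -0.04, 0, 0, 0], [0, -0.02, -0.08, 0, 0, 0], [0, -0.02, -0.1, 0, 0, 0], [0, -0.02, -0.1, 0, 0, 0]]])

```text
clock: 10.9
tool_pos: [0.5349, 0.0121, 0.1263]
tool_rot: [-0.237, 3.127, 0.002]
force: [-0.0, -0.3, 0.3]
grip_width: 0.0001
finger_force: 0.0
```

```bash
python3 - <<'E'
from plant import status,eyes
from fit import *
s=status.sense();print(s["tool_pos"],wb(s["tool_pos"]),s["joint_pos"].round(2),s["force"])
d=eyes.snapshot("wrist");q,c,n=fit(d,[*bw(.021,.02)[:2],.152],.015);print(wb(q),np.degrees(q[2]),c,n)
print(delta(s,bw(-.037,.02,.077),tool(BY,-45)))
E
```

```text
[0.53490686 0.01205883 0.1262686 ] [ 0.02453935 -0.03847572] [-0.47  0.44  0.48  2.   -0.29  0.76  1.9 ] [-0.04925981 -0.27029408  0.32850163]
[0.02088179 0.02050357] 8.324598941758204 393.765625 4627
(array([0.0619, 0.0584, 0.0489]), array([ 5.000e-02, -4.465e+01, -3.000e-02]))
```

Emit:
step_arm(targets=[[[0.03, 0.03, 0, 0, -8, 0], [0.062, 0.058, 0, 0, -16, 0], [0.062, 0.058, 0, 0, -24, 0], [0.062, 0.058, 0, 0, -32, 0], [0.062, 0.058, 0, 0, -40, 0], [0.062, 0.058, 0, 0, -45, 0], [0.062, 0.058, 0.02, 0, -45, 0], [0.062, 0.058, 0.049, 0, -45, 0], [0.062, 0.058, 0.049, 0, -45, 0], [0.062, 0.058, 0.049, 0, -45, 0]]])

```text
clock: 11.95
tool_pos: [0.5118, 0.035, 0.1949]
tool_rot: [-0.209, 2.521, 0.101]
force: [0.0, 0.1, -0.4]
grip_width: -0.0003
finger_force: 0.0
```

```bash
python3 - <<'E'
from plant import status,eyes
from fit import *
s=status.sense();print(s["tool_pos"],wb(s["tool_pos"]),s["joint_pos"].round(2),s["force"])
print(delta(s,bw(.0045,.02,.0355),tool(BY,-45)))
d=eyes.snapshot("wrist");cv2.imwrite("pics/w6.png",d["pixels"][100:400,120:500,::-1])
E
```

```text
[0.51179794 0.03497947 0.19494599] [ 0.00516331 -0.01232333] [-0.87  0.07  0.84  2.44 -1.29  0.15  2.92] [ 0.03827407  0.10175094 -0.39987604]
(array([0.0924, 0.0284, 0.1309]), array([ 1.87, -9.78,  0.01]))
```

View pics/w6.png

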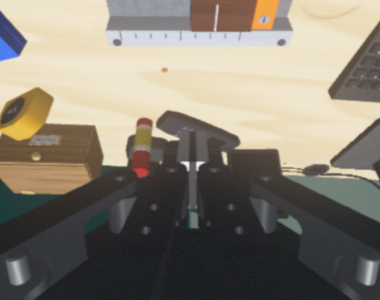

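At 45° tilt the arm stops at joint limits (4–7) and hangs above the board, so it touched nothing. I'll use a modest 15° tilt and press on the bevel with the fingertip edge.

```bash
python3 - <<'E'
from plant import status
from h import *
s=status.sense();print(delta(s,bw(-.031,.02,.12),tool(BY,-15)))
E
```

```text
(array([0.0739, 0.0292, 0.0412]), array([ 1.85, 20.29,  0.74]))
```

Emit:
step_arm(targets=[[[0.0, 0.0, 0.0, 0, 8, 0], [0.0, 0.0, 0.0, 1, 16, 0.3], [0.04, 0.015, 0.0, 1.9, 20.3, 0.7], [0.074, 0.029, 0.041, 1.9, 20.3, 0.7], [0.074, 0.029, 0.041, 1.9, 20.3, 0.7], [0.074, 0.029, 0.041, 1.9, 20.3, 0.7], [0.074, 0.029, 0.041, 1.9, 20.3, 0.7], [0.074, 0.029, 0.041, 1.9, 20.3, 0.7]]])

```text
clock: 12.8
tool_pos: [0.4704, 0.0611, 0.1202]
tool_rot: [-0.219, 2.872, 0.031]
force: [-0.0, -0.5, -0.4]
grip_width: 0.0001
finger_force: 0.0
```

```bash
python3 - <<'E'
from plant import status
from h import *
s=status.sense();print(s["tool_pos"],wb(s["tool_pos"]),s["joint_pos"].round(2),s["force"])
print(delta(s,bw(-.031,.02,.058),tool(BY,-15)))
E
```

```text
[0.47035982 0.0610728  0.12019862] [-0.03185112  0.01973773] [-1.02  0.33  0.95  2.34 -0.72  0.42  2.23] [-0.03670168 -0.52528054 -0.4403163 ]
(array([0.0153, 0.0001, 0.0603]), array([ 0.11,  0.01, -0.01]))
```

Emit:
step_arm(targets=[[[0.005, 0, 0.02, 0, 0, 0], [0.01, 0, 0.04, 0, 0, 0], [0.0155, 0, 0.06, 0, 0, 0], [0.0155, 0, 0.06, 0, 0, 0], [0.0155, 0, 0.06, 0, 0, 0]]])

```text
clock: 13.3
tool_pos: [0.4713, 0.061, 0.0589]
tool_rot: [-0.218, 2.872, 0.031]
force: [-0.0, -0.2, -0.4]
grip_width: -0.0001
finger_force: 0.0
```

```bash
python3 - <<'E'
from plant import status
from h import *
s=status.sense();print(s["tool_pos"],wb(s["tool_pos"]),s["joint_pos"].round(2),s["force"])
print(delta(s,bw(-.0056,.02,.0322),tool(BY,-15)), delta(s,np.array(bw(.013,0,0))-[*BO,0]+s["tool_pos"]-[0,0,.006],tool(BY,-15)))
E
```

```text
[0.47127977 0.06103668 0.05892729] [-0.03094722  0.01956287] [-0.74  0.44  0.63  2.36 -1.02  0.28  2.49] [-0.01886598 -0.15953953 -0.41936859]
(array([-0.0175,  0.0004,  0.0324]), array([ 0.08,  0.03, -0.04])) (array([-0.011 , -0.    ,  0.0092]), array([ 0.08,  0.03, -0.04]))
```

Emit:
step_arm(targets=[[[-0.005, 0, 0.01, 0, 0, 0], [-0.009, 0, 0.018, 0, 0, 0], [-0.013, 0, 0.024, 0, 0, 0], [-0.015, 0, 0.028, 0, 0, 0], [-0.015, 0, 0.028, 0, 0, 0]]])

```text
clock: 13.8
tool_pos: [0.4928, 0.0653, 0.0349]
tool_rot: [-0.222, 2.872, 0.03]
force: [-0.2, -0.4, 0.1]
grip_width: 0.0001
finger_force: 0.0
```

Emit:
step_arm(targets=[[[-0.001, 0, 0.001, 0, 0, 0], [-0.002, 0, 0.002, 0, 0, 0], [-0.003, 0, 0.003, 0, 0, 0], [-0.003, 0, 0.003, 0, 0, 0]]])

```text
clock: 14.2
tool_pos: [0.4959, 0.0658, 0.0324]
tool_rot: [-0.221, 2.873, 0.03]
force: [0.4, -0.5, 0.6]
grip_width: 0.0004
finger_force: 0.0
```

Emit:
step_arm(targets=[[[-0.0015, 0, 0.0005, 0, 0, 0], [-0.003, 0, 0.001, 0, 0, 0], [-0.004, 0, 0.0012, 0, 0, 0], [-0.004, 0, 0.0012, 0, 0, 0]]])

```text
clock: 14.6
tool_pos: [0.4993, 0.0663, 0.0321]
tool_rot: [-0.221, 2.874, 0.03]
force: [-3.5, -0.4, 2.7]
grip_width: -0.0003
finger_force: 2.5
```

```bash
python3 - <<'E'
from plant import status,eyes
from h import *
s=status.sense();print(s["tool_pos"],wb(s["tool_pos"]),s["force"])
d=eyes.snapshot("wrist");a=cv2.resize(d["pixels"][150:350,200:430,::-1],None,fx=2,fy=2)
t=eyes.snapshot("side");u,v=proj(t,[bw(.01,.02,.03)])[0].astype(int)
b=cv2.resize(t["pixels"][v-40:v+40,u-32:u+32,::-1],None,fx=5,fy=5,interpolation=cv2.INTER_CUBIC)
cv2.imwrite("pics/w7.png",np.hstack([a,b]))
E
```

```text
[0.49925141 0.06632343 0.03209993] [-0.00249774  0.02055778] [-3.54742167 -0.41674429  2.69249314]
```

View pics/w7.png

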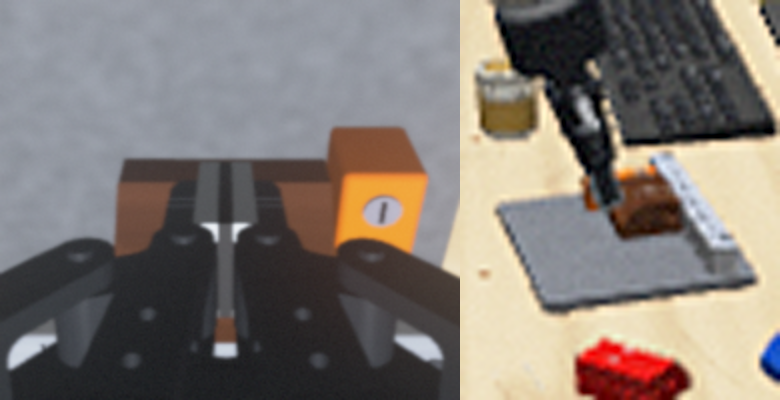

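The fingertips are on the bevel, and the block is snug against the stop (wrist crop, about (330,200)) and the fence. The force is building diagonally, so I ramp up the push.

Emit:
step_arm(targets=[[[-0.001, 0, 0.0007, 0, 0, 0], [-0.002, 0, 0.0014, 0, 0, 0], [-0.003, 0.0005, 0.002, 0, 0, 0], [-0.004, 0.0005, 0.0025, 0, 0, 0], [-0.0045, 0.0005, 0.0028, 0, 0, 0], [-0.0045, 0.0005, 0.0028, 0, 0, 0], [-0.0045, 0.0005, 0.0028, 0, 0, 0]]])

```text
clock: 15.4
tool_pos: [0.4997, 0.0665, 0.0313]
tool_rot: [-0.219, 2.879, 0.036]
force: [-32.1, -6.8, 49.9]
grip_width: -0.0
finger_force: 29.6
```

Stiffer than expected. Easing off the downward part.

Emit:
step_arm(targets=[[[-0.0002, 0, -0.0007, 0, 0, 0], [-0.0004, 0, -0.0014, 0, 0, 0], [-0.0004, 0, -0.0014, 0, 0, 0]]])

```text
clock: 15.7
tool_pos: [0.4996, 0.0664, 0.0316]
tool_rot: [-0.22, 2.88, 0.033]
force: [-23.5, -5.0, 29.9]
grip_width: 0.0
finger_force: 19.6
```

Emit:
step_arm(targets=[[[0, 0, -0.0005, 0, 0, 0], [0, 0, -0.001, 0, 0, 0], [0, 0, -0.0014, 0, 0, 0], [0, 0, -0.0014, 0, 0, 0], [0, 0, -0.0014, 0, 0, 0]]])

```text
clock: 16.2
tool_pos: [0.4995, 0.0664, 0.032]
tool_rot: [-0.221, 2.881, 0.031]
force: [-15.6, -3.1, 10.9]
grip_width: -0.0001
finger_force: 9.6
```

Emit:
step_arm(targets=[[[-0.0002, 0, -0.0003, 0, 0, 0], [-0.0002, 0, -0.0003, 0, 0, 0], [-0.0002, 0, -0.0003, 0, 0, 0], [-0.0002, 0, -0.0003, 0, 0, 0]]])

```text
clock: 16.6
tool_pos: [0.4995, 0.0664, 0.0321]
tool_rot: [-0.221, 2.882, 0.03]
force: [-14.0, -4.0, 7.8]
grip_width: -0.0003
finger_force: 7.9
```

```bash
python3 - <<'E'
from plant import status,eyes
from h import *
s=status.sense();print(s["clock"],s["tool_pos"],wb(s["tool_pos"]),s["force"])
d=eyes.snapshot("wrist");a=cv2.resize(d["pixels"][150:350,200:430,::-1],None,fx=2,fy=2)
t=eyes.snapshot("top");u,v=proj(t,[bw(.01,.02,.03)])[0].astype(int)
b=cv2.resize(t["pixels"][v-40:v+40,u-32:u+32,::-1],None,fx=5,fy=5,interpolation=cv2.INTER_CUBIC)
cv2.imwrite("pics/w8.png",np.hstack([a,b]))
E
```

```text
16.6 [0.4995177  0.06642612 0.0320527 ] [-0.00221898  0.02061901] [-14.0316977   -3.98469469   7.83709389]
```

View pics/w8.png

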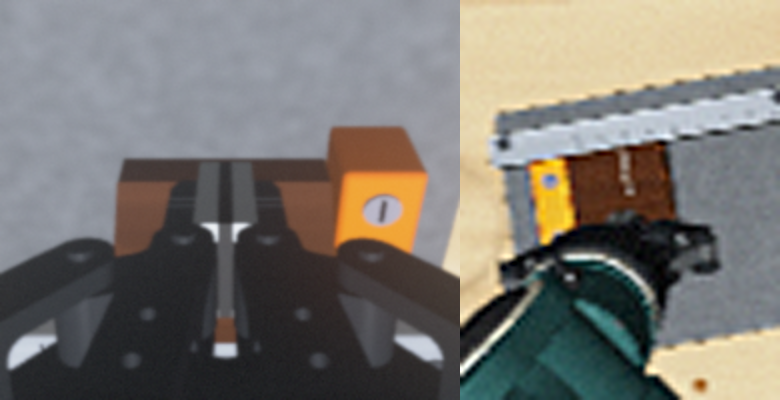

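The offcut is flush with both the fence and the stop (top crop corner at about (572,155)). The push is steady at 14.5 N back and 7.8 N down, so I'm handing it in.

```bash
python3 -c "
from plant import robot
print(robot.close_job())"
```

```text
the job is handed in; nothing more can be done
None
```

The walnut offcut lies on the board, bevel towards the robot, back flat against the fence and left end against the stop, and I handed the job in with the arm still pressing the bevel at about 14.5 N back and 8 N down; on the way the push briefly read about 60 N (33 back, 50 down) before I eased it off.

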